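# Seat the long pin against the stop of the V-groove length gauge

### The job

Take the longer of the two steel pins from the grey rack, lay it in the groove of the aluminium length gauge in front of the bridge and let go of it. Then, with the fingers, push it gently along the groove, under the bridge, until it is fully home against the head of the stop screw; bear on it lightly for a moment (about 6 N, half a second) so that it is surely seated, but never load the delicate stop hard (12 N spoils its setting), and leave the pin there. Leave the short pin in its place and do not disturb anything else.

Things in the scene. Friction and masses are not known exactly. Their poses are not given: they have to be found in the camera images.
- long_pin: the long pin: plain round steel bar, diameter 22 mm, length 100 mm, 0.25 to 0.4 kg (hidden). Origin at the middle of its axis, x along it (both ends alike). It starts level in one of the rack's two places (which one varies), along the rack's x, its axis 35.6 mm above the bench.
- short_pin: the short pin, to be left alone: like the long one, diameter 22 mm, length 70 mm, in the rack's other place, 76 mm beside the long one.
- rack: grey plastic rack, fixed. Origin at the centre of its underside. Base plate 70 mm (x) by 136 mm (y), 6 mm thick, with two places for pins, which lie along x at y = +38 and -38 mm.
- saddles (a point): point over the rack's centre, 29 mm above the bench: height of the tops of its saddles. Each place has two V-notched saddles, 8 mm thick in x, 42 mm wide in y, centred at rack x = +25 and -25 mm; between them, under the middle of the pin, it is open down to the base plate over 42 mm.
- gauge: aluminium length gauge, fixed: a V-block. Origin on the bench under the groove, x along the groove from its open end (nearer the robot) towards the stop. Block from x = -85 to +105 mm, 52 mm wide, top 30 mm above the bench; 90 degree groove in the top, 18 mm wide, 9 mm deep, along y = 0. The pin slides in it with dry friction of about 1 to 3 N (hidden, varies).
- groove (a point): point on the gauge at x = -55 mm, 36.6 mm above the bench: where the middle of the long pin may be laid, +-15 mm along x (the tail then overhangs the block's open end). A pin in the groove has its axis at this height, only 6.6 mm above the block's top, so it must be gripped near the fingertips.
- bridge (a point): middle of the underside of the dark steel bridge, which is fixed across the groove at gauge x = +12 to +28 mm: 24 mm above the block's top, posts 37 mm apart, its top 62 mm above the bench. The pin passes under it.
- stop: the stop: dark carriage clamped on the gauge at x = +76 to +80 mm, 46 mm wide, black knob on top (to 66 mm above the bench). Origin in the middle of its front face, 36.6 mm above the bench, axes as the gauge's. From it a rigid steel stop screw with a flat head, 18 mm across, reaches 4 to 24 mm towards the pin; how far is not measured and varies: feel for it. Home, the pin's end bears on this head.
- feeler (a joint): thin brass feeler, 6 mm across, that stands 4 mm out of the middle of the stop screw's head on a weak spring (0.15 to 0.35 N, less than the pin's friction). Value in m: 0 fully out, 0.004 pushed in flush with the head, as it is when the pin is home.
- dish: metal screw dish, 97 mm across, 20 mm high, loose bystander. Origin at the centre of its underside.
- tape: roll of amber tape lying flat, 80 mm across, 12 mm high, loose bystander. Origin at the centre of its underside.
- caliper: steel caliper lying flat, 208 by 66 mm, loose bystander. Origin at the centre of its underside.
Not all that is in view belongs to the job. Leave any green or yellow look-alike of the long_pin alone.

How it is judged:
By the outcome, as a careful person would: the job done as asked, in the order asked, and still so for the second after the job is handed in, with the robot touching nothing.
It also fails if it takes over 58 s, if anything falls off the work surface, if the arm or the gripper's body presses on something with over 40 N, if the wrist force passes 120 N, or if a joint passes its speed limit or range.

### The arm

A 6-joint arm with a two-finger parallel gripper is mounted at the origin on a cart in front of the work surface, level with it; the furniture and walls round the work are solid. World frame = base frame: x ahead of the robot, y to its left, z up, the work surface at z = 0. Lengths are in m, angles in rad, forces in N, time in s.
With the tool pointing down it reaches from about 0.3 to 0.75 m from the base axis. Payload 8.5 kg.
Tool frame: the origin (TCP) lies at the very end of the fingers, on their centre line; the grasp point (between the pads) lies 19 mm behind it; z points along the fingers, y is the line along which they close (so a half turn about z gives the same grasp; the last joint's range is limited). The gripper opens to 85 mm and grips with 20 to 120 N. Pads are 22 mm wide; open, the fingers measure 114 mm over their backs; the gripper's body (76 mm by 85 mm) begins 54 mm behind the grasp point. The pads swing forward as they close: fully open they stand 13 mm farther back than shut.
Start: joints at [0.974, 0.381, 1.297, -0, 1.464, -0.215], TCP at [0.205, 0.51, 0.2] pointing down, gripper open.
Joint ranges: [-3.11, 3.11], [-0.89, 2.33], [0.22, 2.48], [-1.42, 4.56], [0.17, 2.85], [-2.88, 2.88]. Speed limits (rad/s): [2.39, 2.39, 3.14, 3.14, 3.14, 3.14].

### API

Orientations are given as a unit quaternion [x, y, z, w].
In Python, from station import ctrl, eoat, eyes, job gives the robot as it stands. Calls block until the motion is done:
- ctrl.reach(position, orientation): joint-space move of the TCP to a pose.
- ctrl.movel(position, rot=None, v=0.15): straight line of the TCP; rot=None keeps the orientation; v is the mean speed in m/s.
- ctrl.movej(angles): joint-space move.
- eoat.grip(opening, grip_force=None): opening from 0.0 (shut) to 1.0 (fully open); grip_force is the grip in N (None keeps the last); returns when the fingers have stopped.
- ctrl.pause(seconds).
- ctrl.inverse_kinematics(position, orientation): joint angles nearest the present ones, or None.
- ctrl.read_state(): the state.
- eyes.get_image(name): name is "scene" or "side" or "wrist"; returns a dict with "pixels" (400x640x3 uint8, blue, green, red), "z_map" (400x640 float32, m along the optical axis (not along the pixel's ray), 0 where there is no reading), "fx", "fy", "cx", "cy" (pixels), "T" (4x4, takes a point from camera to world coordinates). Camera axes: x right, y down, z forward; pixel columns grow to the right and rows downward; lengths in m; the calibration is good to about 2 mm. A picture is of the moment at which its call begins.
A pose or a line that the arm cannot do raises ctrl.Unreachable and nothing moves.
- job.hand_in(): hands the job in; it is judged then, once.
The state is a dict: "clock": time; "q": joint angles; "joint_vel": joint speeds; "joint_torque": joint torques, N m; "eef_pos": TCP position; "tcp_rot": TCP orientation; "wrist_force": force on the tool from outside, world axes, zero at the start; "moment": the same for the moment, N m; "opening": opening from 0.0 (shut) to 1.0 (fully open); "grip_force": force on a finger pad.
Only numpy, scipy, OpenCV 4.12 (cv2) and the standard library are available. Lean on these libraries where they do the work, as an engineer would, in place of code of your own. Each camera call takes 0.05 s, during which the arm holds its last target. There are 200 camera calls.

## Working session

There is one attempt and no reset: what is moved stays moved. The work goes in short steps, each a Python script; the robot and the scene stay as the last script left them, time stands still between calls to the robot, and variables do not carry over. Pictures are saved under pics/ and viewed, at most 10 in all, crops included, and the job is handed in when it is done.

```bash
mkdir -p pics && ls && python3 - <<'E'
from station import ctrl, eoat, eyes, job
import cv2, numpy as np
for n in ("scene","side"):
    d=eyes.get_image(n); cv2.imwrite(f"pics/{n}0.png",d["pixels"]); np.savez(f"pics/{n}0.npz",**d)
    print(n,d["fx"],d["fy"],d["cx"],d["cy"],d["T"].round(3).tolist())
s=ctrl.read_state(); print(s)
E
```

```text
pics
scene 457.0461546005363 457.0461546005363 318.1188370107049 195.32753778667512 [[0.805, -0.304, 0.51, -0.103], [-0.593, -0.445, 0.671, -0.956], [0.023, -0.842, -0.538, 0.797], [0.0, 0.0, 0.0, 1.0]]
side 387.7009437421691 387.7009437421691 324.5101000754031 198.63867501635167 [[-0.989, -0.05, 0.142, 0.437], [-0.15, 0.412, -0.899, 0.96], [-0.013, -0.91, -0.415, 0.528], [0.0, 0.0, 0.0, 1.0]]
{'clock': 0.1, 'q': array([ 9.73694099e-01,  3.81145908e-01,  1.29810996e+00,  2.58098616e-06,
        1.46361378e+00, -2.15280814e-01]), 'joint_vel': array([ 0.00015468, -0.00187656, -0.00145483, -0.0018349 ,  0.00151096,
        0.00126066]), 'joint_torque': array([ 4.29891923e-03, -4.49224949e+01, -2.31656563e+01, -1.49921661e-04,
        3.68636451e-03, -4.55643459e-06]), 'eef_pos': array([0.20476536, 0.51015739, 0.19928956]), 'tcp_rot': array([ 1.89753232e-01,  9.81831606e-01, -5.86035055e-04, -2.53456616e-04]), 'wrist_force': array([-0.01864199, -0.24271951, -0.56640393]), 'moment': array([-0.04856439, -0.0264205 , -0.00134077]), 'grip_force': 0.0, 'opening': 0.9998909871739184}
```

View pics/scene0.png

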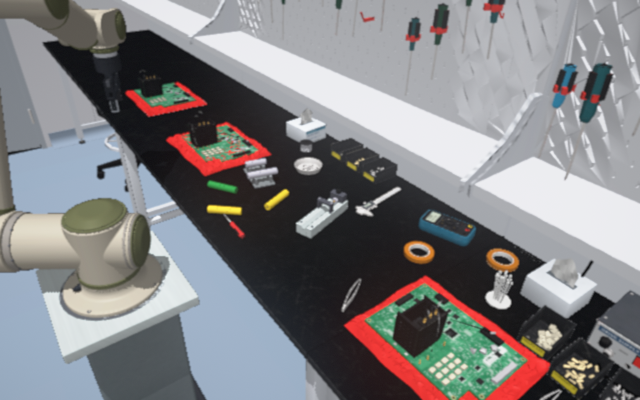

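View pics/side0.png

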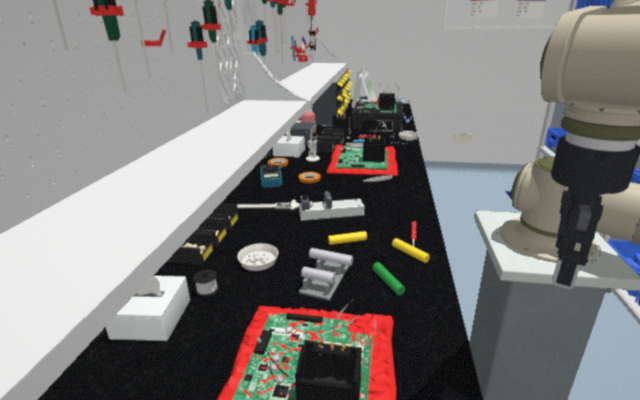

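The scene view shows the rack at about (262,175) and the gauge at about (322,213), with the bridge and stop at its far end. In the side view the rack is at about (327,272) and the gauge runs from (300,212) to (363,208). I'll get rough positions from depth and then look from the wrist.

```bash
cat > h.py <<'E'
from station import ctrl, eoat, eyes, job
import cv2, numpy as np
from scipy.spatial.transform import Rotation as R
def down(yaw):  # tool z down, tool x at yaw from world x
    return (R.from_euler('z',yaw)*R.from_euler('x',np.pi)).as_quat()
def cloud(d):
    v,u=np.mgrid[:400,:640]; z=d["z_map"]
    p=np.stack([(u-d["cx"])/d["fx"]*z,(v-d["cy"])/d["fy"]*z,z],-1)
    return p@d["T"][:3,:3].T+d["T"][:3,3]
def ray(d,u,v,h):
    r=d["T"][:3,:3]@np.array([(u-d["cx"])/d["fx"],(v-d["cy"])/d["fy"],1]); o=d["T"][:3,3]
    return o+r*(h-o[2])/r[2]
E
python3 - <<'E'
from h import *
for n,pts in (("side",[(332,258),(318,277),(302,212),(363,208),(327,200),(258,257)]),("scene",[(258,168),(262,178),(302,228),(345,200),(322,205),(337,195)])):
    d=dict(np.load(f"pics/{n}0.npz")); P=cloud(d)
    for u,v in pts: print(n,u,v,P[v,u].round(3), ray(d,u,v,.035).round(3))
E
```

```text
side 332 258 [0.538 0.223 0.041] [0.539 0.214 0.035]
side 318 277 [0.559 0.293 0.037] [0.559 0.29  0.035]
side 302 212 [ 0.66  -0.028  0.026] [ 0.656 -0.01   0.035]
side 363 208 [ 0.486 -0.083  0.023] [ 0.485 -0.058  0.035]
side 327 200 [ 0.589 -0.051  0.058] [ 0.597 -0.1    0.035]
side 258 257 [0.725 0.192 0.008] [0.71  0.232 0.035]
scene 258 168 [0.575 0.289 0.009] [0.553 0.248 0.035]
scene 262 178 [0.554 0.224 0.007] [0.53  0.183 0.035]
scene 302 228 [ 0.49  -0.106  0.026] [ 0.482 -0.117  0.035]
scene 345 200 [ 0.669 -0.077  0.038] [ 0.672 -0.074  0.035]
scene 322 205 [ 0.603 -0.049  0.029] [ 0.597 -0.056  0.035]
scene 337 195 [ 0.647 -0.064  0.057] [ 0.669 -0.038  0.035]
```

```bash
python3 - <<'E'
from h import *
ims=[]
for n,p in (("wr",(0.53,0.255,0.30)),("wg",(0.55,-0.065,0.30))):
    ctrl.reach(np.array(p),down(0.1 if n=="wg" else -0.1))
    d=eyes.get_image("wrist"); np.savez(f"pics/{n}.npz",**d); ims.append(d["pixels"])
    print(d["T"].round(3).tolist(), ctrl.read_state()["clock"],ctrl.read_state()["q"].round(2), d["fx"])
cv2.imwrite("pics/w1.png",ims[0]);cv2.imwrite("pics/w2.png",ims[1])
E
```

```text
[[-0.098, -0.959, -0.267, 0.597], [-0.995, 0.095, 0.026, 0.25], [-0.0, 0.269, -0.963, 0.473], [0.0, 0.0, 0.0, 1.0]] 2.0 [0.25 0.41 0.97 0.   1.76 1.92] 280.07032913880795
[[0.101, -0.959, -0.267, 0.618], [-0.995, -0.097, -0.027, -0.056], [-0.0, 0.268, -0.963, 0.473], [0.0, 0.0, 0.0, 1.0]] 3.2667 [-0.33  0.34  1.08  0.    1.73  1.14] 280.07032913880795
```

View pics/w1.png

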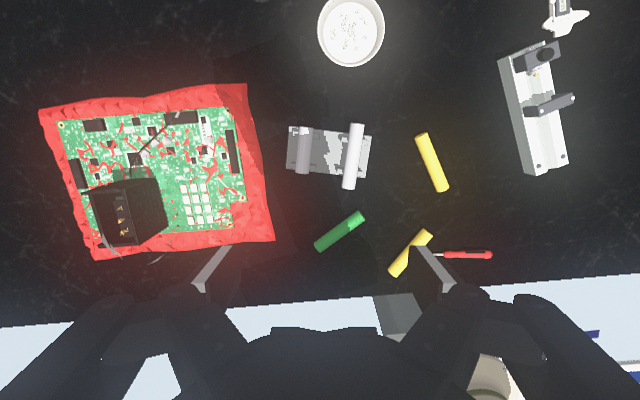

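View pics/w2.png

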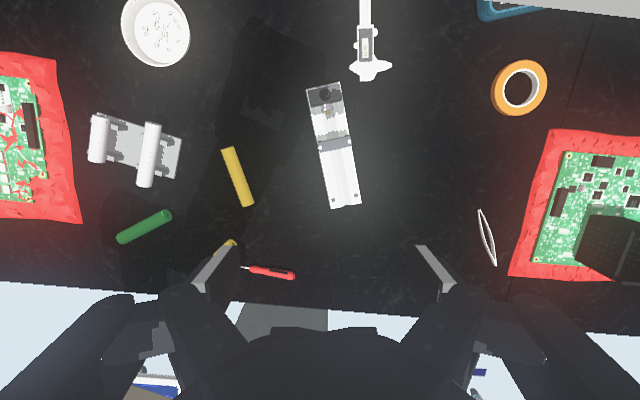

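w1 shows the long pin on the right of the rack, from (357,124) to (348,190), and the short pin at (303,150). w2 shows the gauge with its open end at (345,207), the bridge at (334,142) and the stop at (322,95). I'll go closer to each and measure with depth and brightness masks.

```bash
python3 - <<'E'
from h import *
d=dict(np.load("pics/wr.npz"))
print(ray(d,357,124,.036),ray(d,348,190,.036),cloud(d)[157,353])
g=dict(np.load("pics/wg.npz"))
print(ray(g,345.5,207,.03),ray(g,324,85,.03),cloud(g)[190,340],cloud(g)[190,330])
ims=[]
# near views: camera ~0.09 ahead of the TCP, tilted back; keep bench clear
for n,p,y in (("ng",(0.52,-0.07,0.17),0.15),("nr",(0.50,0.235,0.17),-0.12)):
    ctrl.reach(np.array(p),down(y))
    d=eyes.get_image("wrist"); np.savez(f"pics/{n}.npz",**d); ims.append(d["pixels"])
    print(d["T"].round(3).tolist(), ctrl.read_state()["clock"])
cv2.imwrite("pics/n.png",cv2.resize(np.hstack([i[:300,100:540] for i in ims]),(800,273)))
E
```

```text
[0.5910208  0.20018385 0.036     ] [0.49072315 0.22127185 0.036     ] [0.54359397 0.21052948 0.04570439]
[ 0.48875267 -0.10533848  0.03      ] [ 0.67170511 -0.05099228  0.03      ] [ 0.51527003 -0.09337962  0.02476716] [ 0.51445651 -0.07685874  0.02840511]
[[0.15, -0.953, -0.263, 0.588], [-0.989, -0.144, -0.041, -0.058], [0.001, 0.266, -0.964, 0.344], [0.0, 0.0, 0.0, 1.0]] 3.9083
[[-0.12, -0.957, -0.265, 0.568], [-0.993, 0.116, 0.032, 0.228], [-0.0, 0.267, -0.964, 0.343], [0.0, 0.0, 0.0, 1.0]] 5.125
```

View pics/n.png

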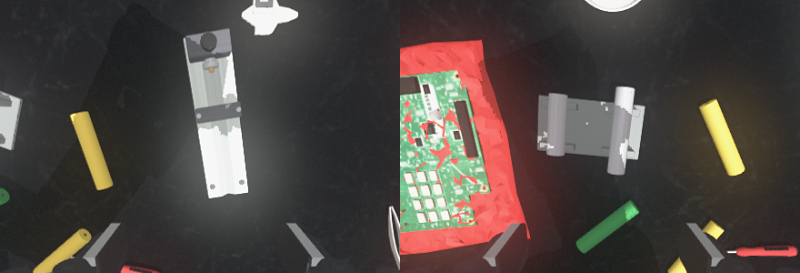

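The left half (gauge) shows the open end at about (227,195), bridge at (218,112), brass feeler at (211,67) and stop at (208,42). The right half shows the long pin from (624,88) to (618,174). Next I'll fit outlines.

```bash
cat > fit.py <<'E'
from h import *
def blob(d,seed,zlo,h,zhi=.2,rad=.16,thr=0):
    P=cloud(d); near=np.hypot(P[...,0]-seed[0],P[...,1]-seed[1])<rad
    m=((P[...,2]>zlo)&(P[...,2]<zhi)&near&(d["pixels"].max(2)>thr)&(d["z_map"]>0)).astype(np.uint8)
    m[300:]=0
    n,l,s,c=cv2.connectedComponentsWithStats(cv2.morphologyEx(m,cv2.MORPH_OPEN,np.ones((3,3))))
    q=[]
    for i in range(1,n):
        if s[i,4]<150: continue
        cs,_=cv2.findContours((l==i).astype(np.uint8),cv2.RETR_EXTERNAL,cv2.CHAIN_APPROX_NONE)
        w=np.array([ray(d,u,v,h)[:2] for u,v in cs[0][:,0]],np.float32)
        r=cv2.minAreaRect(w*1000); q.append((s[i,4],r))
        b=cv2.boxPoints(r); e=[b[1]-b[0],b[2]-b[1]]; e=max(e,key=np.linalg.norm); a=np.arctan(e[1]/e[0])
        print(s[i],"centre",np.round(r[0],1),"size",np.round(r[1],1),"yaw",round(float(a),3))
E
python3 - <<'E'
from fit import *
for n,g in (("wr",0),("nr",0),("wg",1),("ng",1)):
    d=dict(np.load(f"pics/{n}.npz")); print(n)
    if g: blob(d,(.58,-.075),.015,.03)
    blob(d,(.545,.24),.036,.036,rad=.1) if not g else None
d=dict(np.load("pics/ng.npz"));P=cloud(d)
hsv=cv2.cvtColor(d["pixels"],cv2.COLOR_BGR2HSV)
m=(hsv[...,0]>10)&(hsv[...,0]<30)&(hsv[...,1]>110)&(np.hypot(P[...,0]-.63,P[...,1]+.06)<.06)
v,u=np.nonzero(m);print("brass",len(u),u.mean() if len(u) else 0,v.mean() if len(u) else 0, P[m].mean(0),ray(d,u.mean(),v.mean(),.037))
E
```

```text
wr
[342 123  22  67 892] centre [541.9 210.6] size [ 21.3 101.8] yaw -0.216
[296 127  17  47 636] centre [559.5 284.6] size [21.2 71.1] yaw -0.211
nr
[ 329   96   29   97 1872] centre [542.3 210.6] size [ 21.3 102.6] yaw -0.217
[ 261  103   23   69 1328] centre [559.4 284.6] size [21.1 71.8] yaw -0.218
wg
[ 306   83   55  126 4063] centre [581.  -77.7] size [188.9  52.8] yaw 0.309
ng
[ 302   32   71  186 8631] centre [582.  -78.3] size [190.6  54.6] yaw 0.309
brass 32 350.125 122.71875 [ 0.60395711 -0.05840993  0.23916329] [ 0.59329966 -0.08598711  0.037     ]
```

```bash
python3 - <<'E'
import numpy as np,cv2
d=np.load("pics/ng.npz")["pixels"]
cv2.imwrite("pics/crop.png",cv2.resize(d[25:135,290:390],None,fx=5,fy=5,interpolation=cv2.INTER_CUBIC))
E
```

```text
(no output)
```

View pics/crop.png

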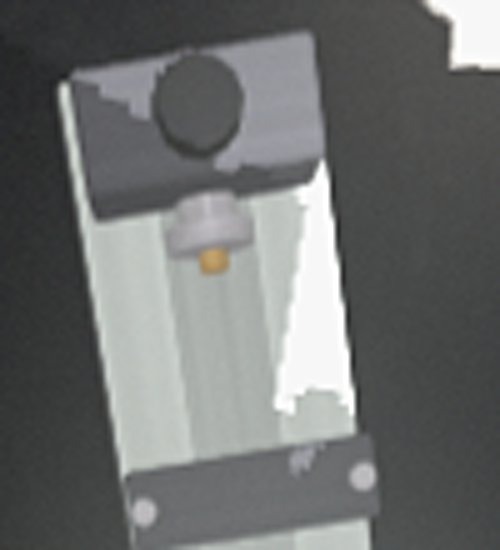

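```bash
python3 - <<'E'
from h import *
y=-0.217; c=np.array([.5422,.2106])
ctrl.reach(np.array([*c,.12]),down(y)); eoat.grip(0.6,40)
ctrl.movel(np.array([*c,.0306]),v=.12)
s=ctrl.read_state(); print(s["eef_pos"],s["wrist_force"],s["clock"])
eoat.grip(0.0,40)
s=ctrl.read_state(); print(s["eef_pos"],s["wrist_force"],s["opening"],s["grip_force"],s["clock"])
E
```

```text
[0.54266872 0.21070335 0.03127979] [0.03544392 0.59627531 0.07606792] 6.8333
[0.54222174 0.21057608 0.03067334] [-0.3086634   0.32269903  0.2875209 ] -0.0027415047699287645 0.0 7.3667
```

The crop shows the screw head's front edge at about (208,250) and the feeler at (213,262), so the head's front is roughly 15 mm from the carriage. The grip closed on nothing, so I'll look before moving.

```bash
python3 - <<'E'
from h import *
d=eyes.get_image("wrist"); e=eyes.get_image("side"); print(ctrl.read_state()["tcp_rot"], d["T"].round(3).tolist())
np.savez("pics/m.npz",**d)
c=cv2.resize(e["pixels"][200:330,230:430],(800,520)); 
cv2.imwrite("pics/m.png",np.vstack([cv2.resize(d["pixels"],(480,300)),cv2.resize(e["pixels"][210:330,240:430],(480,300))]))
E
```

```text
[ 9.94118944e-01 -1.08293699e-01  1.71021713e-05  8.32369094e-06] [[-0.215, -0.941, -0.262, 0.608], [-0.977, 0.207, 0.058, 0.198], [-0.0, 0.268, -0.963, 0.204], [0.0, 0.0, 0.0, 1.0]]
```

View pics/m.png

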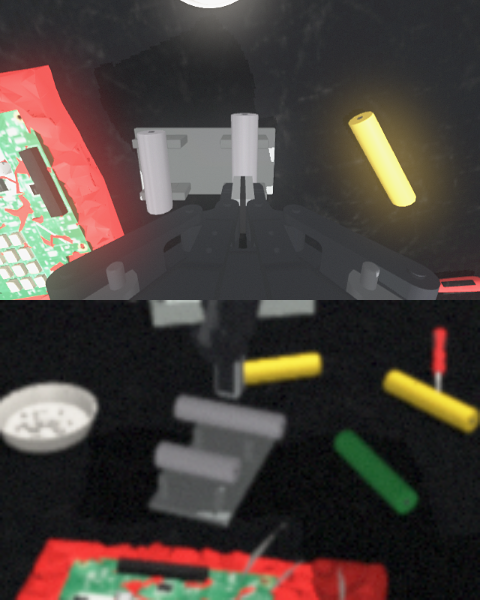

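In the wrist view the shut fingers stand over the pin at (243,180). In the side view their tips at (228,392) appear above or behind the pin, and the pin is undisturbed. I'll measure where the tips really are.

```bash
python3 - <<'E'
from h import *
e=eyes.get_image("side"); P=cloud(e); s=ctrl.read_state(); print(s["eef_pos"],s["wrist_force"],s["opening"])
# combined pic px -> side: u=240+x*190/480, v=210+(y-300)*120/300
for x,y in ((228,350),(222,370),(237,375),(228,385),(228,390),(228,394),(228,400),(228,410),(228,417)):
    u=240+x*190/480; v=210+(y-300)*.4; print(x,y,round(u),round(v),P[round(v),round(u)].round(3), e["pixels"][round(v),round(u)])
g=np.linalg.inv(e["T"])
for z in (.03,.05,.06):
    p=(g@[.5422,.2106,z,1])[:3]; print(z,p[0]/p[2]*e["fx"]+e["cx"],p[1]/p[2]*e["fy"]+e["cy"])
d=dict(np.load("pics/m.npz"));Q=cloud(d)
for x,y in ((232,180),(243,185),(253,180),(243,160),(243,120)): print(x,y,Q[int(y*4/3),int(x*4/3)].round(3))
E
```

```text
[0.54219556 0.21059019 0.03058689] [-0.36678079  0.30436119 -0.29627954] -0.0037368831798873198
228 350 330 230 [0.538 0.25  0.128] [32 27 25]
222 370 328 238 [0.547 0.224 0.093] [36 34 30]
237 375 334 240 [0.534 0.219 0.086] [115 113 111]
228 385 330 244 [0.542 0.226 0.08 ] [39 37 34]
228 390 330 246 [0.542 0.226 0.074] [57 53 51]
228 394 330 248 [0.543 0.22  0.065] [84 83 79]
228 400 330 250 [0.556 0.128 0.002] [36 32 32]
228 410 330 254 [0.544 0.216 0.046] [130 128 130]
228 417 330 257 [0.543 0.221 0.042] [142 138 140]
0.03 330.9147502014552 258.9422146840552
0.05 330.8583785188885 251.55432844397544
0.06 330.82979565489205 247.80835284049493
232 180 [0.539 0.223 0.035]
243 185 [0.553 0.21  0.079]
253 180 [0.539 0.204 0.043]
243 160 [0.558 0.208 0.045]
243 120 [0.589 0.202 0.045]
```

The fingertips are really at z≈0.059 while the TCP reports 0.031, so the true tips are about 28 mm short of the reported TCP. I'll calibrate this by gently touching the pin's top (46.6 mm) with the shut fingers.

```bash
python3 - <<'E'
from h import *
c=np.array([.5422,.2106]); z=.0306; f0=ctrl.read_state()["wrist_force"]
z=.0245; ctrl.movel(np.array([*c,z]),v=.03)
log=[]
while z>.012:
    z-=.0005; ctrl.movel(np.array([*c,z]),v=.03); s=ctrl.read_state(); f=s["wrist_force"]-f0
    log.append((round(s["eef_pos"][2]*1e3,2),round(f[2],2)))
    if f[2]>2: break
print(log, s["clock"],s["wrist_force"])
E
```

```text
[(np.float64(24.05), np.float64(0.92)), (np.float64(23.5), np.float64(0.19)), (np.float64(22.96), np.float64(0.05)), (np.float64(22.45), np.float64(-0.17)), (np.float64(21.96), np.float64(0.31)), (np.float64(21.47), np.float64(0.39)), (np.float64(20.98), np.float64(0.35)), (np.float64(20.46), np.float64(0.24)), (np.float64(19.96), np.float64(0.83)), (np.float64(19.45), np.float64(0.48)), (np.float64(18.97), np.float64(-0.14)), (np.float64(18.47), np.float64(0.31)), (np.float64(17.97), np.float64(0.02)), (np.float64(17.46), np.float64(0.4)), (np.float64(16.97), np.float64(0.48)), (np.float64(16.44), np.float64(-0.29)), (np.float64(15.98), np.float64(0.16)), (np.float64(15.46), np.float64(-0.15)), (np.float64(15.07), np.float64(1.92)), (np.float64(14.91), np.float64(4.89))] 12.8667 [-1.05060676 -0.80006893  4.59033096]
```

Contact came at a reported z of 15.2 mm, so the tips sit 31.4 mm behind the reported TCP. I'll redo the grasp with this offset.

```bash
cat >> h.py <<'E'
OFF=.0314
def tip(x,y,z): return np.array([x,y,z-OFF])
E
python3 - <<'E'
from h import *
c=(.5422,.2106)
ctrl.movel(tip(*c,.085),v=.15); eoat.grip(0.6,40)
ctrl.movel(tip(*c,.0306),v=.1); ctrl.movel(tip(*c,.0304),v=.1)
s=ctrl.read_state(); print(s["eef_pos"],s["wrist_force"],s["clock"])
eoat.grip(0.0,40)
s=ctrl.read_state(); print(s["eef_pos"],s["wrist_force"],s["moment"],s["opening"],s["grip_force"],s["clock"])
if s["opening"]>.15:
    ctrl.movel(tip(*c,.11),v=.15)
    s=ctrl.read_state(); print(s["eef_pos"],s["wrist_force"],s["opening"],s["grip_force"],s["clock"])
E
```

```text
[ 5.42480224e-01  2.10647550e-01 -4.71366241e-04] [-0.79227861  0.10746496 -0.52647438] 14.7583
[ 0.54195594  0.20929865 -0.00059739] [-3.64193162 -7.69324328  4.92069924] [-1.19412096  0.44305052  0.08084173] 0.2393025635906529 39.438756108284 15.1333
[0.5415168  0.21054214 0.07754286] [-0.58618966  0.89871076 -2.42343969] 0.2407890776680883 39.229779839515686 15.8167
```

Gripped: opening 0.24, 39 N. A side load of about 8 N indicates the camera estimate was about 1.4 mm too far to +y, and I'll apply the same shift at the gauge. Next I'll carry the pin over and lower it by feel.

```bash
python3 - <<'E'
from h import *
y=.309; g=(.5193,-.0993)
ctrl.reach(tip(*g,.10),down(y)); ctrl.movel(tip(*g,.0365),v=.1)
ctrl.pause(.2); s=ctrl.read_state(); f0=s["wrist_force"]; print(s["eef_pos"],f0,s["clock"],s["opening"])
A=np.array([[np.cos(y),np.sin(y),0],[-np.sin(y),np.cos(y),0],[0,0,1]])
z=.0365
while z>.0308:
    z-=.0005; ctrl.movel(tip(*g,z),v=.03); s=ctrl.read_state(); f=A@(s["wrist_force"]-f0)
    print(round((s["eef_pos"][2]+OFF)*1e3,2),f.round(1),s["moment"].round(2))
    if f[2]>4 or abs(f[1])>5: break
print(s["clock"],s["eef_pos"])
d=eyes.get_image("wrist");e=eyes.get_image("side")
cv2.imwrite("pics/p.png",np.vstack([cv2.resize(d["pixels"],(480,300)),cv2.resize(e["pixels"][160:250,260:403],(480,300))]))
E
```

```text
[ 0.51961587 -0.0993823   0.00567158] [ 0.4511911  -0.07663266 -3.23811143] 17.9833 0.23832638228690875
36.1 [-0.3  0.2  1.3] [ 0.   -0.01  0.01]
35.47 [ 0.  -0.1  0. ] [ 0.05 -0.01 -0.04]
34.95 [ 0.4  0.5 -0.5] [-0.03 -0.03  0.02]
34.46 [-0.7  0.1  1.5] [-0.01  0.02 -0.06]
33.97 [-0.8  0.6  0.3] [-0.03 -0.01 -0.02]
33.47 [-0.4 -0.   0.4] [-0.04  0.04 -0.03]
32.96 [-0.1  0.   0.4] [ 0.    0.04 -0.05]
32.64 [0.3 2.5 2.9] [0.31 0.09 0.04]
32.4 [-0.5  4.5  8.8] [ 0.72  0.3  -0.06]
20.2333 [ 0.51929948 -0.098943    0.00100322]
```

View pics/p.png

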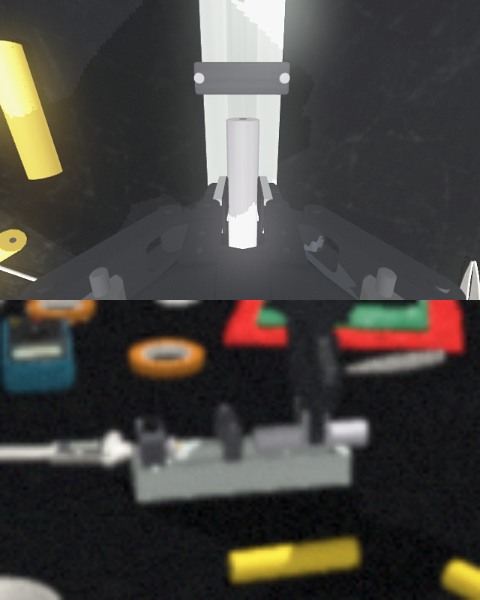

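The pin lies along the groove in front of the bridge with its tail overhanging, and it contacts mostly on the -y flank. I'll shift about 0.7 mm, release, back off, and start the push.

```bash
cat >> h.py <<'E'
Y=.309; U=np.array([np.cos(Y),np.sin(Y)]); N=np.array([-U[1],U[0]])
G0=np.array([.5191,-.0986])+.055*U   # gauge origin
def gz(x,z,n=0): return tip(*(G0+x*U+n*N),z)
E
python3 - <<'E'
from h import *
ctrl.movel(gz(-.055,.0321),v=.03); s=ctrl.read_state(); print(s["wrist_force"],s["eef_pos"])
eoat.grip(0.5)
s=ctrl.read_state(); print(s["wrist_force"],s["opening"],s["clock"])
ctrl.movel(gz(-.055,.075),v=.15); ctrl.movel(gz(-.135,.075),v=.2); eoat.grip(0.0)
ctrl.movel(gz(-.135,.0328),v=.15); ctrl.pause(.2)
s=ctrl.read_state(); f0=s["wrist_force"]; print(f0,s["eef_pos"],s["clock"])
d=eyes.get_image("wrist"); np.savez("pics/q.npz",**d); cv2.imwrite("pics/q.png",d["pixels"])
x=-.128
while x<-.095:
    x+=.001; ctrl.movel(gz(x,.0328),v=.04); s=ctrl.read_state(); f=s["wrist_force"]-f0
    if -f[:2]@U>1.2: break
print(x,f,s["eef_pos"],s["clock"])
E
```

```text
[-0.39521832  2.04726522  0.84069284] [ 0.51912323 -0.09859204  0.00065927]
[-0.23733674  0.2889713   0.50120963] 0.5016324078097972 20.925
[-0.17786466  0.62273414 -0.00950907] [ 0.44335305 -0.12316531  0.00221375] 23.025
-0.09499999999999997 [-0.33165321 -0.16299565 -0.35405809] [ 0.48113006 -0.11074402  0.00139643] 31.425
```

View pics/q.png

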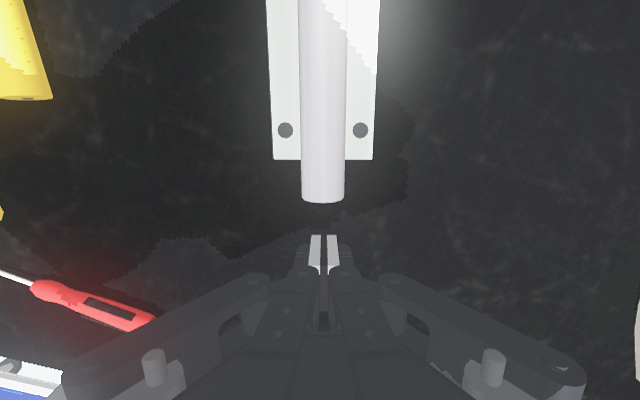

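The released pin lies squarely in the groove, its tail at (322,202) and the shut fingers at (322,240) in line with it. I'll estimate the screw head position, and where the tail is now relative to the fingers.

```bash
python3 - <<'E'
from h import *
def gx(p): return (round(float((p[:2]-G0)@U)*1e3,1), round(float((p[:2]-G0)@N)*1e3,1))
d=dict(np.load("pics/ng.npz"))
for (x,y,h,t) in ((210,252,.037,"head low front"),(206,232,.0456,"head top"),(213,272,.037,"feeler tip"),(145,213,.03,"carriage front at block"),(250,500,.062,"bridge mid top")):
    print(t,gx(ray(d,290+x/5,25+y/5,h)))
q=dict(np.load("pics/q.npz")); print("tail q",gx(ray(q,322,203,.0366)),"finger q",gx(ray(q,322,235,.0366)), gx(cloud(q)[245,316]),cloud(q)[245,316])
e=eyes.get_image("wrist"); I=e["pixels"].max(2); Q=cloud(e)
print([(v,int(I[v,316]),int(I[v,330]),gx(Q[v,330])[0],round(float(Q[v,330,2]),3)) for v in range(190,262,3)]); np.savez("pics/q2.npz",**e)
print(ctrl.read_state()["clock"])
E
```

```text
head low front (68.2, 1.5)
head top (70.6, 2.2)
feeler tip (64.4, 1.4)
carriage front at block (78.7, 13.2)
bridge mid top (19.2, 1.8)
tail q (-105.8, 1.9) finger q (-123.5, 1.9) (-123.5, 4.8) [ 0.45240859 -0.11483135  0.04945819]
[(190, 227, 223, -57.1, 0.045), (193, 227, 223, -58.4, 0.045), (196, 225, 222, -60.0, 0.045), (199, 225, 221, -61.4, 0.045), (202, 225, 222, -62.7, 0.046), (205, 225, 222, -64.1, 0.046), (208, 223, 221, -65.9, 0.045), (211, 224, 221, -67.6, 0.045), (214, 224, 222, -68.8, 0.046), (217, 223, 222, -70.5, 0.045), (220, 222, 222, -71.6, 0.046), (223, 222, 222, -73.4, 0.046), (226, 222, 221, -75.1, 0.045), (229, 221, 221, -76.6, 0.045), (232, 222, 221, -78.1, 0.046), (235, 221, 220, -79.8, 0.045), (238, 220, 220, -81.3, 0.046), (241, 211, 215, -83.0, 0.045), (244, 183, 182, -83.5, 0.048), (247, 181, 182, -83.6, 0.051), (250, 181, 182, -83.6, 0.054), (253, 180, 181, -83.6, 0.057), (256, 182, 180, -83.5, 0.061), (259, 179, 181, -83.8, 0.063)]
31.475
```

The fingers already push the tail (at -83.5 mm), with friction of about 1 N. The head is predicted at about 68 mm, so home should be at tool x≈-43 mm. I'll push quickly to -50 and then go by feel.

```bash
python3 - <<'E'
from h import *
f0=np.array([-.18,.35,0]); Z=.0328; log=[]
def force():
    f=[]
    for _ in range(3): f.append(-(ctrl.read_state()["wrist_force"][:2]-f0[:2])@U); ctrl.pause(.02)
    return float(np.mean(f))
x=-.050; ctrl.movel(gz(x,Z),v=.03); F=force(); print("start",F,ctrl.read_state()["eef_pos"],ctrl.read_state()["clock"])
base=F
while x<-.028 and F<7 and ctrl.read_state()["clock"]<50:
    x+= .0005 if F<3.2 else .00015
    ctrl.movel(gz(x,Z),v=.02); F=force()
    e=ctrl.read_state()["eef_pos"]; log.append((round(x*1e3,2),round(float((e[:2]-G0)@U)*1e3,2),round(F,1)))
print(log); 
if F>=6.3:
    for _ in range(6):
        ctrl.pause(.1); print(round(force(),2))
print(ctrl.read_state()["clock"])
E
```

```text
start 0.730543464801226 [ 0.52391665 -0.09708206  0.0014068 ] 33.175
[(-49.5, -49.56, 1.0), (-49.0, -48.96, 1.3), (-48.5, -48.44, 0.4), (-48.0, -47.96, 1.3), (-47.5, -47.46, 1.0), (-47.0, -46.97, 0.9), (-46.5, -46.47, 1.1), (-46.0, -45.96, 1.0), (-45.5, -45.46, 1.7), (-45.0, -44.97, 1.3), (-44.5, -44.46, 1.0), (-44.0, -43.97, 1.3), (-43.5, -43.46, 1.3), (-43.0, -42.94, 1.3), (-42.5, -42.59, 2.3), (-42.0, -42.59, 5.2), (-41.85, -42.58, 6.0), (-41.7, -42.61, 6.6), (-41.55, -42.59, 7.3)]
7.31
7.17
7.47
7.32
7.87
7.36
39.775
```

Rigid stop at tool x=-42.6 mm, matching the predicted head (68.4 against 68). I held about 7.3 N at the wrist, roughly 6 N net of friction, for over 0.6 s. Now I'll back off, lift and check.

```bash
python3 - <<'E'
from h import *
ctrl.movel(gz(-.044,.0328),v=.01); ctrl.movel(gz(-.075,.0328),v=.08); ctrl.movel(gz(-.09,.14),v=.2)
s=ctrl.read_state(); print(s["wrist_force"],s["clock"])
d=eyes.get_image("wrist"); e=eyes.get_image("scene")
P=cloud(d); I=(P-np.r_[G0,0])[...,:2]; gx=I@U; gn=I@N
m=(abs(gn)<.004)&(P[...,2]>.042)&(P[...,2]<.05)&(gx>-.08)&(gx<.05); print("tail",gx[m].min())
cv2.imwrite("pics/end.png",np.vstack([cv2.resize(d["pixels"],(480,300)),cv2.resize(e["pixels"][140:260,220:412],(480,300))]))
E
```

```text
[0.01944316 0.28924405 0.28006652] 41.3917
tail -0.031125511969202248
```

View pics/end.png

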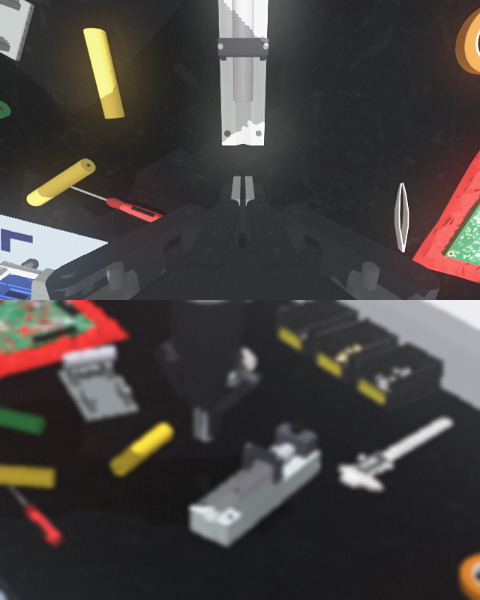

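The pin lies in the groove under the bridge, its tail at (243,100) and about -31 mm, where I left it. The gripper is clear and the short pin is still in the rack.

```bash
python3 -c "
from station import job; print(job.hand_in())"
```

```text
the job is handed in; nothing more can be done
None
```

The long pin is home against the stop screw, seated at about 6 N for over half a second and left there with the gripper clear; the short pin is still in its rack place, and the job is handed in at about 41 s on the robot's clock, though the hand-in returned no verdict.

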